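# Pack the ring-finishing case and close it

## Task

Pack the open wooden case: lay the wooden ring clamp flat in the long narrow recess and the beech sanding block, now lying on top of the case's insert, flat in the short wide recess, so that neither stands above the rim. Then swing the lid gently down until it is fully shut, without forcing it on anything that stands proud, and leave the other tools where they are.

Things in the scene. Friction and masses are not known exactly. Their poses are not given: they have to be found in the camera images.
- case: Open dark wooden case fixed to the worktop, 166 (x) x 206 (y) mm, rim 34 mm high, walls 8 mm. Origin: centre of its underside; z up, +x to the hinge side, away from the robot within 20 degrees. Inside (150 x 190 mm) a rigid grey insert, top 20 mm above the worktop, has two rectangular recesses, lengthwise along x, cut down to the case floor (6 mm above the worktop, 28 mm below the rim).
- clamp_recess (a point): Centre of the floor of the long narrow recess (112 mm along the case's x, 36 mm along its y), at x 0, y +48, z 6 mm in the case's frame; same axes as the case. A finger groove 40 mm wide (case x -20 to +20 mm), also down to the floor, crosses the whole insert along y through the middle of both recesses.
- block_recess (a point): Centre of the floor of the short wide recess (72 mm along the case's x, 52 mm along its y), at x 0, y -42 mm, z 6 mm in the case's frame; same axes as the case.
- hinge_line (a point): Middle of the lid's hinge line, on top of the case's rear wall: x +83 mm, y 0, z 34 mm in the case's frame. The hinge axis runs along the case's y.
- lid (a joint): Lid angle, rad: 0 = shut (flat on the rim), pi/2 = upright, 2.0 = leaning back on its stop; starts 1.6 to 1.95. The hinge is stiff: the lid stays where it is left and must be pushed all the way (about 3 N at its edge). A board 166 mm from hinge to edge, 206 mm wide, 10 mm thick, inner face through the hinge line; a brass tab 40 mm wide, 3 mm thick stands 12 mm out from the middle of its edge.
- lid_edge (a point): Middle of the lid's free edge on the outer face (on top when shut), 166 mm from the hinge line and 10 mm above the inner face. It moves with the lid; when shut, its z points up and its x towards the hinge.
- ring_clamp: Wooden ring clamp with a brass band, 101 mm along its y, 30 mm wide along its x (about 26 mm where fingers close on it), 19 mm high. Origin: centre of its underside, z up. Lies flat on the worktop to the left or right of the case. About 60 g.
- wood_block: Plain beech sanding block, 62 mm along its y, 40 mm along its x, 22 mm high. Origin: centre of its underside, z up. Starts lying flat on top of the grey insert between the two recesses, its y within about 0.3 rad of the case's x, standing about 8 mm above the rim. About 40 g.
- red_graver: Bystander, not to be disturbed: graver with black handle and red collar, 132 mm along its y, 15 mm thick, lying on the worktop. Origin: centre of its underside.
- red_pliers: Bystander, not to be disturbed: flat pliers with red handles, 147 mm along its x, 49 mm wide, 10 mm thick, lying on the worktop. Origin: centre of its underside.
Things that resemble listed ones, but are neither listed nor needed, are in the scene too. What is shaped like the wood_block but blue or pink is not meant.

How it is judged (in metres and radians):
On the way, in this order (a step that is already met when the one before it is completed fails the run):
1. the ring clamp and the sanding block both lie flat in their recesses, below the rim, let go, the lid still open (more than 0.8 rad) (x of ring_clamp in the frame of clamp_recess between -0.013 and 0.013 m and y of ring_clamp in the frame of clamp_recess between -0.012 and 0.012 m and z of ring_clamp in the frame of clamp_recess below 0.005 m and angle between each of ring_clamp, wood_block's own z axis and vertical below 0.12 rad and angle between the y axis of each of ring_clamp, wood_block and the x axis of case, either way round below 0.3 rad and x of wood_block in the frame of block_recess between -0.013 and 0.013 m and y of wood_block in the frame of block_recess between -0.013 and 0.013 m and z of wood_block in the frame of block_recess below 0.005 m and value of joint lid above 0.8 rad and contact force between the fingers and ring_clamp below 0.2 N and contact force between the fingers and wood_block below 0.2 N), for 0.2 s.
2. the lid is shut (within 0.03 rad) (value of joint lid below 0.03 rad), for 0.2 s.
At the end, for the whole second after the job is handed in: Lid shut within 0.03 rad; ring clamp in the long recess, sanding block in the short one, each flat on the floor (5 mm, 0.12 rad), lengthwise within 0.3 rad, at rest, within 13 mm of the recess centre along it and 12 mm (clamp) or 13 mm (block) across (x of ring_clamp in the frame of clamp_recess between -0.013 and 0.013 m and y of ring_clamp in the frame of clamp_recess between -0.012 and 0.012 m and z of ring_clamp in the frame of clamp_recess below 0.005 m and angle between each of ring_clamp, wood_block's own z axis and vertical below 0.12 rad and angle between the y axis of each of ring_clamp, wood_block and the x axis of case, either way round below 0.3 rad and x of wood_block in the frame of block_recess between -0.013 and 0.013 m and y of wood_block in the frame of block_recess between -0.013 and 0.013 m and z of wood_block in the frame of block_recess below 0.005 m and value of joint lid below 0.03 rad and linear speed of each of ring_clamp, wood_block below 0.02 m/s); the robot touches nothing.
It fails at once if the lid was slammed (over 2.5 rad/s) (velocity of joint lid below -2.5 rad/s).
It fails at once if the lid was forced onto the clamp or the block (over 10 N) (contact force between lid and ring_clamp above 10 N or contact force between lid and wood_block above 10 N).
It fails at once if a bystander was moved by over 30 mm (distance of any of red_graver, red_pliers from where it was at the start of the episode above 0.03 m).
It also fails if it takes over 72 s, if anything falls off the work surface, if the arm or the gripper's body presses on something with over 40 N, if the wrist force passes 120 N, or if a joint passes its speed limit or range.

## Robot

A 6-joint arm with a two-finger parallel gripper is mounted at the origin on a cart in front of the work surface, level with it; the furniture and walls round the work are solid. World frame = base frame: x ahead of the robot, y to its left, z up, the work surface at z = 0. Lengths are in mm, angles in rad, forces in N, time in s.
With the tool pointing down it reaches from about 250 to 775 mm from the base axis. Payload 4 kg.
Tool frame: the origin (TCP) lies between the finger pads; the fingertips stand 25 mm ahead of it and the grasp point (between the pads) lies 6 mm ahead of it; z points along the fingers, y is the line along which they close (so a half turn about z gives the same grasp; the last joint's range is limited). The gripper opens to 94 mm and grips with 3 to 60 N. Pads are 16 mm wide; open, the fingers measure 119 mm over their backs; the gripper's body (75 mm by 177 mm) begins 78 mm behind the grasp point.
Start: joints at [-1.288, 0.087, 1.371, -0, 1.684, -0.103], TCP at [206.964, -509.592, 230.506] pointing down, gripper open.
Joint ranges: [-3.1, 3.1], [-0.76, 2.03], [0.27, 2.55], [-1.08, 4.22], [0.17, 2.65], [-2.57, 2.57]. Speed limits (rad/s): [2.79, 2.79, 3.14, 3.14, 3.14, 3.14].

## Interface

Orientations are given as a rotation vector (axis times angle).
In Python, from bench import manip gives the robot as it stands. The module is installed in compiled form; this text tells all that it offers.
- The arm moves only by the tool arm_command, never from a script. Its argument "deltas" is a list of rows, each an object of numbers: "tx", "ty", "tz": the shift along the tool's x, y, z in m; "twist": the turn about the tool's z in degrees; "jaw": the closure, from -1 (fully open) to 1 (shut). In form: [{"tx": .., "ty": .., "tz": .., "twist": .., "jaw": ..}, ...]. A call has 1 to 12 rows; each row is the pose to reach, as a shift and turn from the pose commanded when the call began, along the tool's axes at that moment; what a row does not reach only later rows make up. A row lasts 1/10 s, in which the tool goes at most 50 mm and 8.59 degrees, less where a joint would pass 70% of its speed; a pose out of reach is approached as far as the arm can. A call with a gripper value outside its range is refused whole. The fingers move at their own pace and stop on an object; "newtons" is the grip in N (left out, the last holds). Time passes only in rows, so rows that repeat a pose let the fingers close. It gives the time, the measured TCP pose, the force, the opening and the grip force at its end, in the units of the state.
- manip.sense(): the state, without advancing time (a new reading comes with each control period).
- manip.grab_frame(name): name is "scene" or "top" or "wrist"; returns a dict with "image" (400x640x3 uint8, red, green, blue), "range_z" (400x640 float32, mm along the optical axis (not along the pixel's ray), 0 where there is no reading), "camera_matrix" (3x3 intrinsics, pixels), "R" (3x3) and "t" (3): a world point X has camera coordinates R X + t. Camera axes: x right, y down, z forward; pixel columns grow to the right and rows downward; lengths in mm; the calibration is good to about 2 mm. A picture is of the moment at which its call begins.
- manip.finish_job(): hands the job in; it is judged then, once.
The state is a dict: "clock": time; "q": joint angles; "qvel": joint speeds; "joint_torque": joint torques, N m; "tcp_pos": TCP position; "eef_rot": TCP orientation; "contact_force": force on the tool from outside, world axes, zero at the start; "torque": the same for the moment, N m; "grip_width": opening from 0.0 (shut) to 1.0 (fully open); "gripper_force": force on a finger pad.
Only numpy, scipy, OpenCV 4.12 (cv2) and the standard library are available. Lean on these libraries where they do the work, as an engineer would, in place of code of your own. Each camera call takes 0.05 s, during which the arm holds its last target. There are 200 camera calls.

## Working session

There is one attempt and no reset: what is moved stays moved. The work goes in short steps, Python scripts to look and compute and a tool call to move; the robot and the scene stay as the last step left them, time stands still between calls to the robot, and variables do not carry over. Pictures are saved under pics/ and viewed, at most 10 in all, crops included, and the job is handed in when it is done.

Besides the shell and the picture viewer there is one more tool, called after "Emit:" by a JSON object that holds its "op" and its "data", one argument or row to a line. arm_command: Moves the arm, as the interface text tells. Its arguments: {"type":"object","properties":{"deltas":{"type":"array"},"newtons":{"type":"number"}},"required":["deltas"]}

```bash
mkdir -p pics
cat > h.py <<'E'
import numpy as np, cv2
from scipy.spatial.transform import Rotation as Ro
from bench import manip
def grab(n):
    f=manip.grab_frame(n); f['R']=np.array(f['R']);f['t']=np.array(f['t']);f['K']=np.array(f['camera_matrix']); return f
def cloud(f):
    z=f['range_z']; v,u=np.mgrid[:z.shape[0],:z.shape[1]]
    p=np.stack([u,v,np.ones_like(u)],-1)@np.linalg.inv(f['K']).T*z[...,None]
    return (p-f['t'])@f['R']
def ray(f,u,v,h):
    d=f['R'].T@np.linalg.inv(f['K'])@[u,v,1]; c=-f['R'].T@f['t']; return c+d*(h-c[2])/d[2]
def save(f,n): cv2.imwrite('pics/'+n,f['image'][...,::-1])
def pix(f,X):
    c=f['R']@np.array(X)+f['t']; p=f['K']@c; return p[:2]/p[2]
E
python3 - <<'E'
from h import *
for n in('scene','top'):
    f=grab(n); save(f,n+'.png'); np.savez(n,**f); print(n,-f['R'].T@f['t'],(f['range_z']>0).mean())
s=manip.sense(); print(s)
E
```

```text
scene [-290.52279919  479.95900461  717.77317251] 0.99586328125
top [ 434.05630094    6.65571056 1174.35087449] 0.99614453125
{'clock': 0.1, 'q': array([-1.28813105e+00,  8.79092005e-02,  1.37207479e+00, -1.64031161e-05,
        1.68357905e+00, -1.03066766e-01]), 'qvel': array([ 0.00025799, -0.00194346, -0.00338633, -0.00099168, -0.00036635,
        0.0002231 ]), 'joint_torque': array([ 1.98089299e-03, -3.41252804e+01, -3.03301656e+01,  7.19242170e-02,
        3.04192014e-02, -1.04615067e-04]), 'tcp_pos': array([ 206.8180675 , -509.17058957,  229.42016859]), 'eef_rot': array([-3.08142007e+00, -6.01778415e-01,  3.02875092e-04]), 'contact_force': array([-0.34681062,  0.3242308 , -0.22915617]), 'torque': array([0.01877939, 0.00327861, 0.01009726]), 'gripper_force': 0.0, 'grip_width': 1.0017044829431054}
```

View pics/top.png

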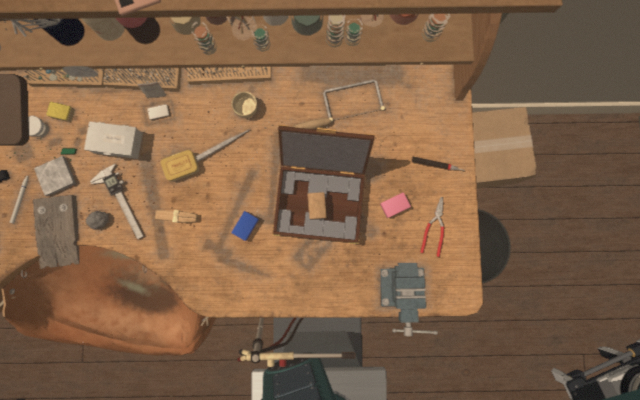

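View pics/scene.png

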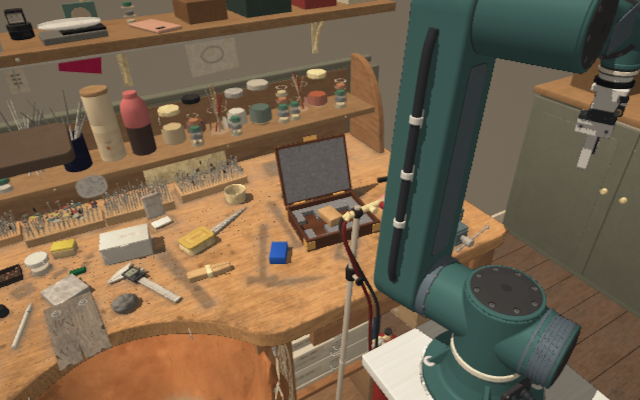

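Top view: the case is centred near (320,205) with its lid leaning back (325,150). The plain beech block on the insert is at (317,205); the blue (245,226) and pink (396,205) ones are decoys. The wooden piece with the brass band at (178,216) fits the ring clamp. The graver is at (437,164) and the pliers at (434,228). I'll measure these and confirm with one enlarged crop.

```bash
cat > m1.py <<'E'
from h import *
f=dict(np.load('top.npz')); g=dict(np.load('scene.npz')); P=cloud(f); im=f['image']
def rect(m,tag):
    cs=cv2.findContours(m.astype(np.uint8),0,1)[0]; c=max(cs,key=cv2.contourArea)
    mm=np.zeros(m.shape,np.uint8); cv2.drawContours(mm,[c],-1,1,-1); q=P[(mm>0)&m]
    r=cv2.minAreaRect(q[:,:2].astype(np.float32)); print(tag,np.round(r[0]),np.round(r[1]),round(r[2],1),'z',np.round(np.percentile(q[:,2],[5,50,95]),1),len(q)); return r
def win(u0,u1,v0,v1):
    m=np.zeros(im.shape[:2],bool); m[v0:v1,u0:u1]=1; return m
Z=P[...,2]; 
print('bench z',np.median(Z[240:260,200:230]), np.median(Z[180:195,240:260]))
rect(win(145,210,200,232)&(Z>7)&(Z<40),'clamp')
rect(win(300,335,185,225)&(Z>37)&(Z<60),'block')
rect(win(270,375,165,250)&(Z>28)&(Z<37),'rim')
rect(win(270,375,165,250)&(Z>15)&(Z<25),'insert')
rect(win(265,385,115,185)&(Z>60)&(Z<260),'lid')
q=P[win(283,370,132,165)&(Z>60)&(Z<220)]; A=np.c_[q,np.ones(len(q))]; n=np.linalg.svd(q-q.mean(0),full_matrices=False)[2][2]; print('lid normal',n,q.max(0),q.min(0))
P2=cloud(g);Z2=P2[...,2]
for t,(x,y) in dict(clamp=(400,380),).items(): pass
def rect2(u0,u1,v0,v1,zl,zh,t):
    m=np.zeros(Z2.shape,bool);m[v0:v1,u0:u1]=1;m&=(Z2>zl)&(Z2<zh); q=P2[m]; r=cv2.minAreaRect(q[:,:2].astype(np.float32)); print(t,r,np.percentile(q[:,2],[5,50,95]),len(q))
rect2(183,237,258,285,7,40,'clamp scene'); rect2(314,345,204,228,37,60,'block scene')
a=cv2.resize(im[125:255,145:385],None,fx=3,fy=3,interpolation=2); cv2.imwrite('pics/crop.png',a[...,::-1])
E
python3 m1.py
```

```text
bench z 1.1262480130862984 1.0209674952998191
clamp [520. 342.] [101.  31.] 89.2 z [12.8 17.2 20.8] 421
block [540.   0.] [62. 40.] 3.3 z [39.3 42.9 46.4] 431
rim [544.  -5.] [208. 169.] 83.2 z [30.3 34.2 36.6] 919
insert [588. -10.] [190.  62.] 83.0 z [17.1 20.8 24.1] 1305
lid [659. -19.] [207.  57.] 83.3 z [ 69.3 141.7 192. ] 3293
lid normal [-0.9402074   0.10882055  0.32275089] [685.00273818  79.1986945  197.18618509] [ 629.75270505 -119.45445056   60.01802931]
clamp scene ((520.467041015625, 343.4263916015625), (99.38424682617188, 32.91565704345703), 82.52617645263672) [ 8.52556882 16.74181688 19.47941749] 431
block scene ((540.0757446289062, 0.13489913940429688), (64.19037628173828, 41.02610397338867), 0.8159615397453308) [38.96051576 43.45013887 45.73610079] 236
```

View pics/crop.png

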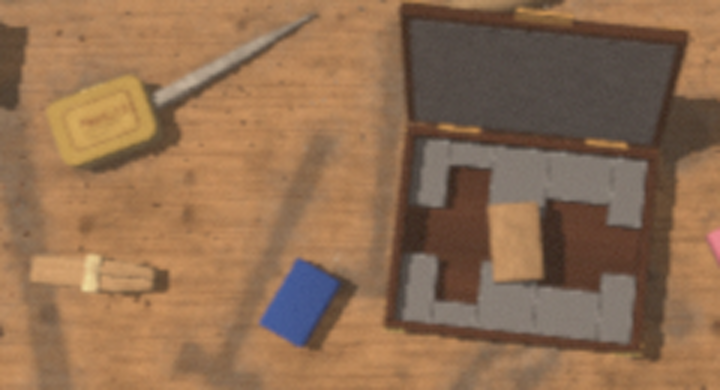

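Crop: the clamp (with its band at crop (91,273)) is confirmed by its 101 x 31 mm size. The beech block is at crop (516,242) on the insert. The long recess is on the left at crop x≈465 and the short wide one on the right at x≈577. Case centre is (544,-5), yaw about -6.7°. Both views agree on heights.

```bash
cat > go.py <<'E'
from h import *
# python go.py x y z yaw_deg(closing axis; mod 180)  -> deltas
import sys
def deltas(x,y,z,yaw):
    s=manip.sense(); R=Ro.from_rotvec(s['eef_rot']).as_matrix(); d=R.T@(np.array([x,y,z])-s['tcp_pos'])/1000
    cur=np.degrees(np.arctan2(R[1,1],R[0,1])); tw=-((yaw-cur+90)%180-90)
    print('tilt',round(float(R[2,2]),4),'closing yaw',round(cur,1),'q',np.round(s['q'],2),'tcp',np.round(s['tcp_pos'],1),'t',round(s['clock'],2))
    print('tx %.4f ty %.4f tz %.4f twist %.1f'%(*d,tw))
if __name__=='__main__': deltas(*map(float,sys.argv[1:]))
E
python3 go.py 520 342 130 0
python3 - <<'E'
from h import *
for n in('top','scene'):
    P=cloud(dict(np.load(n+'.npz'))).reshape(-1,3)
    m=(abs(P[:,1])<130)&(P[:,0]>700)&(P[:,0]<1100)
    for z0,z1 in((15,60),(60,150),(150,250),(250,400),(400,700)):
        q=P[m&(P[:,2]>z0)&(P[:,2]<z1)]
        print(n,z0,z1,len(q), q[:,0].min() if len(q) else None)
E
```

```text
tilt -1.0 closing yaw -67.9 q [-1.29  0.09  1.37 -0.    1.68 -0.1 ] tcp [ 206.8 -509.2  229.4] t 0.1
tx 0.6104 ty -0.6706 tz 0.1008 twist -67.9
top 15 60 340 734.1275449863774
top 60 150 123 844.1517653407625
top 150 250 5633 842.9064061131245
top 250 400 179 879.2465484772757
top 400 700 2640 797.7669026987495
scene 15 60 852 729.152518085556
scene 60 150 167 841.0393043359668
scene 150 250 3713 840.4885075872598
scene 250 400 4351 878.8397718680163
scene 400 700 2936 794.2864503226488
```

Emit:
{"op": "arm_command", "data": {
  "deltas": [
    {"tx":0.305,"ty":-0.335,"tz":0.0,"twist":-34,"jaw":-1},
    {"tx":0.305,"ty":-0.335,"tz":0.0,"twist":-34,"jaw":-1},
    {"tx":0.305,"ty":-0.335,"tz":0.0,"twist":-34,"jaw":-1},
    {"tx":0.305,"ty":-0.335,"tz":0.0,"twist":-34,"jaw":-1},
    {"tx":0.305,"ty":-0.335,"tz":0.0,"twist":-34,"jaw":-1},
    {"tx":0.305,"ty":-0.335,"tz":0.0,"twist":-34,"jaw":-1},
    {"tx":0.61,"ty":-0.67,"tz":0.0,"twist":-68,"jaw":-1},
    {"tx":0.61,"ty":-0.67,"tz":0.0,"twist":-68,"jaw":-1},
    {"tx":0.61,"ty":-0.67,"tz":0.0,"twist":-68,"jaw":-1},
    {"tx":0.61,"ty":-0.67,"tz":0.0,"twist":-68,"jaw":-1},
    {"tx":0.61,"ty":-0.67,"tz":0.0,"twist":-68,"jaw":-1},
    {"tx":0.61,"ty":-0.67,"tz":0.0,"twist":-68,"jaw":-1}
  ]
}}

```text
clock: 1.3
tcp_pos: [414.2, 55.6, 230.3]
eef_rot: [2.219, 2.224, -0.0]
contact_force: [-0.4, -0.5, 0.4]
grip_width: 1.005
gripper_force: 0.0
```

```bash
python3 go.py 520 342 130 0
```

```text
tilt -1.0 closing yaw 0.1 q [-0.   -0.21  1.65 -0.    1.7  -0.  ] tcp [414.2  55.6 230.3] t 1.3
tx 0.2862 ty 0.1064 tz 0.1002 twist 0.1
```

Emit:
{"op": "arm_command", "data": {
  "deltas": [
    {"tx":0.286,"ty":0.106,"tz":0.05,"twist":0,"jaw":-1},
    {"tx":0.286,"ty":0.106,"tz":0.05,"twist":0,"jaw":-1},
    {"tx":0.286,"ty":0.106,"tz":0.05,"twist":0,"jaw":-1},
    {"tx":0.286,"ty":0.106,"tz":0.05,"twist":0,"jaw":-1},
    {"tx":0.286,"ty":0.106,"tz":0.05,"twist":0,"jaw":-1},
    {"tx":0.286,"ty":0.106,"tz":0.1,"twist":0,"jaw":-1},
    {"tx":0.286,"ty":0.106,"tz":0.1,"twist":0,"jaw":-1},
    {"tx":0.286,"ty":0.106,"tz":0.1,"twist":0,"jaw":-1},
    {"tx":0.286,"ty":0.106,"tz":0.1,"twist":0,"jaw":-1}
  ]
}}

```text
clock: 2.2
tcp_pos: [519.1, 339.2, 129.3]
eef_rot: [-2.218, -2.224, 0.005]
contact_force: [0.7, -0.7, 1.1]
grip_width: 1.0
gripper_force: 0.0
```

```bash
python3 - <<'E'
from h import *
f=grab('wrist'); save(f,'w1.png'); np.savez('w1',**f); P=cloud(f); Z=P[...,2]
m=(Z>7)&(Z<40)&(abs(P[...,0]-520)<70)&(abs(P[...,1]-342)<85); q=P[m]; print(len(q), np.percentile(Z[m],[5,50,95]) if len(q) else '')
print(cv2.minAreaRect(q[:,:2].astype(np.float32)))
E
python3 go.py 520 342 28 0
```

```text
3519 [13.74902107 15.22538911 16.89510121]
((515.7254028320312, 364.69061279296875), (52.38396453857422, 141.15713500976562), 14.753131866455078)
tilt -1.0 closing yaw 0.1 q [ 0.49  0.28  1.34 -0.    1.52  0.49] tcp [519.9 339.1 131.1] t 2.25
tx 0.0030 ty 0.0001 tz 0.1031 twist 0.1
```

View pics/w1.png

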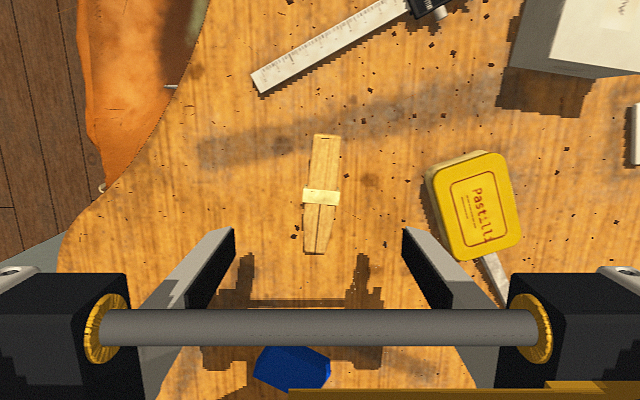

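Wrist view: the clamp runs from (326,134) to (315,254), with the band at (320,197), between the open fingers. I'll cast those rays onto the top height and take the height from the depth within its outline.

Run:
```python
from h import *
f=dict(np.load('w1.npz')); P=cloud(f)
for u,v in((326,134),(315,254),(320,197)): print(ray(f,u,v,17).round(1),P[v+(4 if v<190 else -4),u].round(1))
Z=P[...,2].copy(); m=np.zeros(Z.shape,np.uint8); m[125:262,295:345]=1; m=(m>0)&(Z>8); q=P[m]; print(cv2.minAreaRect(q[:,:2].astype(np.float32)),np.percentile(Z[m],[5,50,95]))
```

```text
[524.4 393.   17. ] [524.4 389.8  14.9]
[515.9 293.   17. ] [515.9 296.2  15.9]
[519.9 342.8  17. ] [519.9 346.1  16.8]
((521.3740234375, 352.05364990234375), (119.32457733154297, 29.77674674987793), 83.9593734741211) [13.82730159 15.24204583 17.00538563]
```

Clamp: centre (520,343), axis about 85°, top about 17–19 mm. I'll turn the closing axis to -5° and descend.

Emit:
{"op": "arm_command", "data": {
  "deltas": [
    {"tx":0.003,"ty":0.0,"tz":0.04,"twist":5,"jaw":-0.6},
    {"tx":0.003,"ty":0.0,"tz":0.08,"twist":5,"jaw":-0.2},
    {"tx":0.003,"ty":0.0,"tz":0.101,"twist":5,"jaw":-0.2},
    {"tx":0.003,"ty":0.0,"tz":0.101,"twist":5,"jaw":-0.2},
    {"tx":0.003,"ty":0.0,"tz":0.101,"twist":5,"jaw":1},
    {"tx":0.003,"ty":0.0,"tz":0.101,"twist":5,"jaw":1},
    {"tx":0.003,"ty":0.0,"tz":0.101,"twist":5,"jaw":1},
    {"tx":0.003,"ty":0.0,"tz":0.101,"twist":5,"jaw":1},
    {"tx":0.003,"ty":0.0,"tz":0.101,"twist":5,"jaw":1}
  ],
  "newtons": 20
}}

```text
clock: 3.15
tcp_pos: [520.1, 342.8, 30.2]
eef_rot: [2.314, 2.124, 0.002]
contact_force: [1.1, -0.6, 1.2]
grip_width: 0.272
gripper_force: 1.0
```

Emit:
{"op": "arm_command", "data": {
  "deltas": [
    {"tx":0,"ty":0,"tz":0,"twist":0,"jaw":1},
    {"tx":0,"ty":0,"tz":0,"twist":0,"jaw":1},
    {"tx":0,"ty":0,"tz":-0.03,"twist":0,"jaw":1},
    {"tx":0,"ty":0,"tz":-0.06,"twist":0,"jaw":1},
    {"tx":0,"ty":0,"tz":-0.1,"twist":0,"jaw":1},
    {"tx":0,"ty":0,"tz":-0.12,"twist":0,"jaw":1},
    {"tx":0,"ty":0,"tz":-0.12,"twist":0,"jaw":1}
  ]
}}

```text
clock: 3.85
tcp_pos: [521.5, 343.8, 153.7]
eef_rot: [2.313, 2.123, 0.012]
contact_force: [-0.8, -0.6, -0.0]
grip_width: 0.259
gripper_force: 20.0
```

```bash
python3 go.py 549.6 42.7 120 83.3
python3 - <<'E'
from h import *
s=manip.sense();print(s['gripper_force'],s['grip_width'])
E
```

```text
tilt -1.0 closing yaw -4.9 q [0.49 0.27 1.31 0.   1.55 0.58] tcp [521.5 343.8 153.7] t 3.85
tx -0.2977 ty 0.0534 tz 0.0327 twist -88.2
19.95591975384741 0.2589786579836318
```

Emit:
{"op": "arm_command", "data": {
  "deltas": [
    {"tx":-0.298,"ty":0.053,"tz":0,"twist":-88.2,"jaw":1},
    {"tx":-0.298,"ty":0.053,"tz":0,"twist":-88.2,"jaw":1},
    {"tx":-0.298,"ty":0.053,"tz":0,"twist":-88.2,"jaw":1},
    {"tx":-0.298,"ty":0.053,"tz":0,"twist":-88.2,"jaw":1},
    {"tx":-0.298,"ty":0.053,"tz":0,"twist":-88.2,"jaw":1},
    {"tx":-0.298,"ty":0.053,"tz":0,"twist":-88.2,"jaw":1},
    {"tx":-0.298,"ty":0.053,"tz":0,"twist":-88.2,"jaw":1},
    {"tx":-0.298,"ty":0.053,"tz":0,"twist":-88.2,"jaw":1},
    {"tx":-0.298,"ty":0.053,"tz":0,"twist":-88.2,"jaw":1},
    {"tx":-0.298,"ty":0.053,"tz":0,"twist":-88.2,"jaw":1},
    {"tx":-0.298,"ty":0.053,"tz":0,"twist":-88.2,"jaw":1},
    {"tx":-0.298,"ty":0.053,"tz":0,"twist":-88.2,"jaw":1}
  ]
}}

```text
clock: 5.05
tcp_pos: [545.8, 41.2, 146.8]
eef_rot: [-0.184, -3.132, 0.0]
contact_force: [-0.3, 0.2, -1.1]
grip_width: 0.26
gripper_force: 20.0
```

```bash
python3 go.py 549.6 42.7 80 83.3
python3 - <<'E'
from h import *
f=grab('wrist'); save(f,'w2.png'); np.savez('w2',**f); P=cloud(f); Z=P[...,2]
m=(Z>16)&(Z<24)&(abs(P[...,0]-544)<110)&(abs(P[...,1]+5)<130); q=P[m]; print(len(q), cv2.minAreaRect(q[:,:2].astype(np.float32)))
m=(Z>30)&(Z<37)&(abs(P[...,0]-544)<110)&(abs(P[...,1]+5)<130); q=P[m]; print(len(q), cv2.minAreaRect(q[:,:2].astype(np.float32)))
E
```

```text
tilt -1.0 closing yaw 83.3 q [-0.03  0.12  1.51 -0.    1.52 -1.48] tcp [545.8  41.2 146.8] t 5.05
tx -0.0039 ty 0.0019 tz 0.0668 twist -0.0
17221 ((537.8281860351562, -5.480598449707031), (192.27015686035156, 159.69412231445312), 83.20374298095703)
6834 ((542.7000732421875, -5.48370361328125), (206.39102172851562, 168.65086364746094), 83.16162109375)
```

View pics/w2.png

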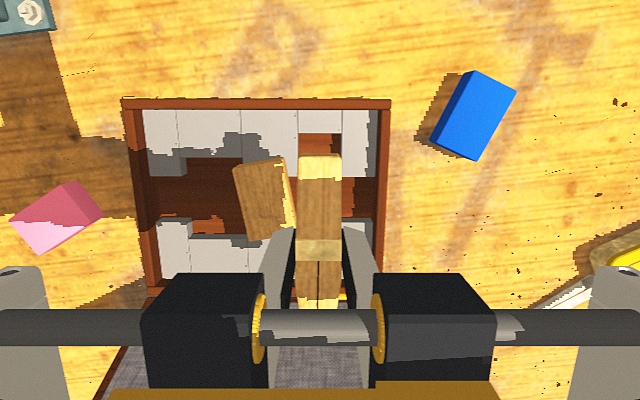

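Run:
```python
from h import *
f=dict(np.load('w2.npz')); print('cam',-f['R'].T@f['t']); P=cloud(f)
ex=np.array([np.cos(np.radians(-6.8)),np.sin(np.radians(-6.8))]);ey=np.array([-ex[1],ex[0]])
T=np.array([545.8,41.2])
print('depth top z',P[170:230,305:335,2].mean())
for u,v in((299,157),(340,155),(320,156),(320,250)):
    r=ray(f,u,v,136)[:2]-T; print(r@ex,r@ey, P[v+4,u,2])
C=np.array([543,-5.3]); print('recess',C+48*ey,C-42*ey)
# recess check: front end of long recess, px (320,133) floor/insert edges
for u,v in((299,134),(341,133)): r=ray(f,u,v,20)[:2]-C; print('front end in case',r@ex,r@ey)
```

```text
cam [473.85915101  49.63447465 300.62618752]
depth top z 132.83686294047857
-50.33430221919301 -9.17501976362851 132.13415130599464
-51.32390947702142 10.710136965201226 130.88337231802797
-50.829652117071156 1.0166356104260663 131.0298144570051
-1.8203667602456453 1.1381575649916518 133.81209782481204
recess [548.68339048  42.36234439] [538.02703333 -47.00455134]
front end in case -56.24647663537221 31.204383924803043
front end in case -57.08165608035058 65.37108873209787
```

Emit:
{"op": "arm_command", "data": {
  "deltas": [
    {"tx":-0.003,"ty":0.0,"tz":0.02,"twist":0,"jaw":1},
    {"tx":-0.003,"ty":0.0,"tz":0.05,"twist":0,"jaw":1},
    {"tx":-0.003,"ty":0.0,"tz":0.075,"twist":0,"jaw":1},
    {"tx":-0.003,"ty":0.0,"tz":0.075,"twist":0,"jaw":1},
    {"tx":-0.003,"ty":0.0,"tz":0.075,"twist":0,"jaw":1}
  ]
}}

```text
clock: 5.6
tcp_pos: [549.5, 40.9, 73.8]
eef_rot: [-0.185, -3.134, 0.0]
contact_force: [-0.3, -0.2, 0.1]
grip_width: 0.261
gripper_force: 20.0
```

```bash
python3 go.py 548.7 41.6 35.5 83.2
```

```text
tilt -1.0 closing yaw 83.2 q [-0.03  0.17  1.59 -0.    1.38 -1.48] tcp [549.5  40.9  73.8] t 5.6
tx 0.0008 ty 0.0006 tz 0.0383 twist 0.0
```

The clamp hand's inner finger would clip the block, which reaches to about case y +25. So I'll first nudge the block about 12 mm towards its own recess with the finger's back, above the insert.

Emit:
{"op": "arm_command", "data": {
  "deltas": [
    {"tx":0,"ty":0.013,"tz":0.0,"twist":0,"jaw":1},
    {"tx":0,"ty":0.013,"tz":0.01,"twist":0,"jaw":1},
    {"tx":0,"ty":0.013,"tz":0.018,"twist":0,"jaw":1},
    {"tx":0,"ty":0.009,"tz":0.018,"twist":0,"jaw":1},
    {"tx":0,"ty":0.005,"tz":0.018,"twist":0,"jaw":1},
    {"tx":0,"ty":0.001,"tz":0.018,"twist":0,"jaw":1},
    {"tx":0,"ty":-0.003,"tz":0.018,"twist":0,"jaw":1},
    {"tx":0,"ty":-0.007,"tz":0.018,"twist":0,"jaw":1},
    {"tx":0,"ty":-0.01,"tz":0.018,"twist":0,"jaw":1},
    {"tx":0,"ty":-0.01,"tz":0.018,"twist":0,"jaw":1},
    {"tx":0,"ty":0.001,"tz":0.018,"twist":0,"jaw":1},
    {"tx":0,"ty":0.001,"tz":0.018,"twist":0,"jaw":1}
  ]
}}

```text
clock: 6.8
tcp_pos: [550.3, 43.2, 56.5]
eef_rot: [0.182, 3.136, 0.001]
contact_force: [-0.9, 0.3, -1.2]
grip_width: 0.26
gripper_force: 20.0
```

```bash
python3 go.py 548.7 41.6 36.5 83.2
cat > blk.py <<'E'
from h import *
C=np.array([543,-5.3]); a=np.radians(-6.8); ex=np.array([np.cos(a),np.sin(a)]);ey=np.array([-ex[1],ex[0]])
def block(n,zl=37,zh=50):
    f=grab(n); np.savez('b_'+n,**f); P=cloud(f); Z=P[...,2]
    d=P[...,:2]-C; X=d@ex; Y=d@ey; hs=cv2.cvtColor(f['image'],cv2.COLOR_RGB2HSV)
    m=(abs(X)<60)&(Y<30)&(Y>-90)&(Z>zl)&(Z<zh); m=cv2.morphologyEx(m.astype(np.uint8),cv2.MORPH_OPEN,np.ones((3,3)))>0
    if m.sum()<5: print(n,'none');return
    r=cv2.minAreaRect(P[m][:,:2].astype(np.float32)); e=np.array(r[0])-C
    print(n,'case xy',e@ex,e@ey,r,np.percentile(Z[m],[5,50,95]),m.sum())
E
python3 -c "
from blk import *
block('top');block('scene')"
```

```text
tilt -1.0 closing yaw 83.4 q [-0.02  0.19  1.61  0.    1.34 -1.48] tcp [550.3  43.2  56.5] t 6.8
tx 0.0014 ty -0.0018 tz 0.0200 twist 0.2
top case xy -30.565441849312116 -23.038743110402688 ((509.92169189453125, -24.557607650756836), (7.2123003005981445, 12.187356948852539), 89.12993621826172) [41.06074316 43.79997254 46.32731766] 23
scene case xy -5.760039292571816 -6.848378281133917 ((536.4696044921875, -11.418191909790039), (40.31247329711914, 64.92418670654297), 85.95325469970703) [40.18964598 43.34985565 45.56212379] 209
```

The block is now at case (-6,-7), well aligned. Lowering the clamp.

Emit:
{"op": "arm_command", "data": {
  "deltas": [
    {"tx":0.001,"ty":-0.001,"tz":0.008,"twist":0,"jaw":1},
    {"tx":0.001,"ty":-0.001,"tz":0.015,"twist":0,"jaw":1},
    {"tx":0.001,"ty":-0.001,"tz":0.02,"twist":0,"jaw":1},
    {"tx":0.001,"ty":-0.001,"tz":0.02,"twist":0,"jaw":1},
    {"tx":0.001,"ty":-0.001,"tz":0.02,"twist":0,"jaw":1}
  ]
}}

```text
clock: 7.4
tcp_pos: [548.8, 40.9, 35.9]
eef_rot: [-0.184, -3.135, 0.0]
contact_force: [-0.2, -0.1, -1.8]
grip_width: 0.264
gripper_force: 20.0
```

Emit:
{"op": "arm_command", "data": {
  "deltas": [
    {"tx":0,"ty":0,"tz":0,"twist":0,"jaw":0.25},
    {"tx":0,"ty":0,"tz":0,"twist":0,"jaw":0.25},
    {"tx":0,"ty":0,"tz":0,"twist":0,"jaw":0.25},
    {"tx":0,"ty":0,"tz":-0.02,"twist":0,"jaw":0.25},
    {"tx":0,"ty":0,"tz":-0.05,"twist":0,"jaw":0.25},
    {"tx":0,"ty":0,"tz":-0.1,"twist":0,"jaw":0.1},
    {"tx":0,"ty":-0.05,"tz":-0.11,"twist":0,"jaw":-0.4},
    {"tx":0.01,"ty":-0.05,"tz":-0.11,"twist":0,"jaw":-0.4},
    {"tx":0.01,"ty":-0.05,"tz":-0.11,"twist":0,"jaw":-0.4}
  ]
}}

```text
clock: 8.3
tcp_pos: [532.7, -8.1, 146.9]
eef_rot: [0.187, 3.136, 0.001]
contact_force: [0.0, 0.4, -0.3]
grip_width: 0.663
gripper_force: 0.0
```

```bash
python3 - <<'E'
from blk import *
block('wrist'); f=dict(np.load('b_wrist.npz')); save(f,'w3.png')
P=cloud(f);Z=P[...,2];d=P[...,:2]-C;X=d@ex;Y=d@ey
m=(abs(X)<60)&(abs(Y-48)<18)&(Z>12)&(Z<34); r=cv2.minAreaRect(np.stack([X[m],Y[m]],1).astype(np.float32)); print('clamp in case',r,np.percentile(Z[m],[5,50,95]))
E
python3 go.py 536.5 -11.4 60 86
```

```text
wrist case xy -6.984361964505845 -8.341114320239026 ((535.0771484375, -12.755462646484375), (40.08157730102539, 62.00151824951172), 84.8441162109375) [39.89685672 41.15845509 42.29610302] 3726
clamp in case ((0.09553909301757812, 48.261695861816406), (35.43873977661133, 119.66241455078125), 89.98300170898438) [15.87641251 21.14670896 23.04805884]
tilt -1.0 closing yaw 83.3 q [-0.12  0.08  1.55  0.    1.52 -1.57] tcp [532.7  -7.4 146. ] t 8.35
tx -0.0043 ty -0.0036 tz 0.0860 twist -2.7
```

View pics/w3.png

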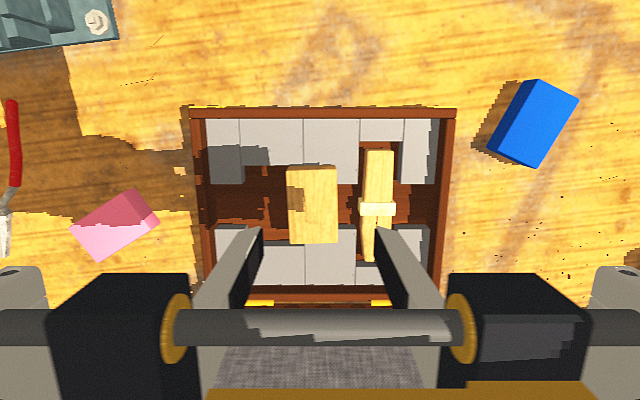

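Wrist view: the clamp lies in its recess at (377,205). The block is at (312,205), centre (535,-12.7), with its top at 41–42 mm. Grasping the block now.

Emit:
{"op": "arm_command", "data": {
  "deltas": [
    {"tx":-0.003,"ty":-0.005,"tz":0.02,"twist":-1.5,"jaw":-0.06},
    {"tx":-0.003,"ty":-0.005,"tz":0.04,"twist":-1.5,"jaw":-0.06},
    {"tx":-0.003,"ty":-0.005,"tz":0.05,"twist":-1.5,"jaw":-0.06},
    {"tx":-0.003,"ty":-0.005,"tz":0.075,"twist":-1.5,"jaw":-0.06},
    {"tx":-0.003,"ty":-0.005,"tz":0.096,"twist":-1.5,"jaw":-0.06},
    {"tx":-0.003,"ty":-0.005,"tz":0.096,"twist":-1.5,"jaw":-0.06},
    {"tx":-0.003,"ty":-0.005,"tz":0.096,"twist":-1.5,"jaw":1},
    {"tx":-0.003,"ty":-0.005,"tz":0.096,"twist":-1.5,"jaw":1},
    {"tx":-0.003,"ty":-0.005,"tz":0.096,"twist":-1.5,"jaw":1},
    {"tx":-0.003,"ty":-0.005,"tz":0.096,"twist":-1.5,"jaw":1}
  ],
  "newtons": 20
}}

```text
clock: 9.35
tcp_pos: [536.4, -12.9, 51.6]
eef_rot: [0.142, 3.136, -0.0]
contact_force: [-0.8, -0.8, -0.0]
grip_width: 0.423
gripper_force: 20.0
```

```bash
python3 go.py 545 -46.4 72 83.2; python3 -c "
from h import *
s=manip.sense();print(s['gripper_force'],s['grip_width'])"
```

```text
tilt -1.0 closing yaw 84.8 q [-0.13  0.16  1.65 -0.    1.32 -1.61] tcp [536.4 -12.9  51.6] t 9.35
tx -0.0116 ty -0.0326 tz -0.0204 twist 1.6
19.988809525966644 0.4233007567422327
```

Emit:
{"op": "arm_command", "data": {
  "deltas": [
    {"tx":0,"ty":0,"tz":-0.01,"twist":0,"jaw":1},
    {"tx":-0.003,"ty":-0.01,"tz":-0.02,"twist":1.5,"jaw":1},
    {"tx":-0.006,"ty":-0.034,"tz":-0.02,"twist":1.5,"jaw":1},
    {"tx":-0.006,"ty":-0.034,"tz":-0.02,"twist":1.5,"jaw":1},
    {"tx":-0.006,"ty":-0.034,"tz":-0.02,"twist":1.5,"jaw":1}
  ]
}}

```text
clock: 9.85
tcp_pos: [539.0, -47.9, 71.4]
eef_rot: [0.187, 3.135, 0.0]
contact_force: [0.5, 0.3, -1.1]
grip_width: 0.425
gripper_force: 20.0
```

```bash
python3 go.py 539 -47 38 83.2
python3 - <<'E'
from blk import *
block('wrist',50,80); f=dict(np.load('b_wrist.npz')); save(f,'w4.png')
E
```

```text
tilt -1.0 closing yaw 83.2 q [-0.19  0.15  1.62  0.    1.37 -1.65] tcp [539.  -47.9  71.4] t 9.85
tx 0.0002 ty 0.0009 tz 0.0334 twist -0.0
wrist case xy 0.09727868214684286 -42.444611960283375 ((538.0709838867188, -47.45755386352539), (64.24932861328125, 62.14558410644531), 83.50466918945312) [58.56735063 61.24417227 71.0122165 ] 9941
```

View pics/w4.png

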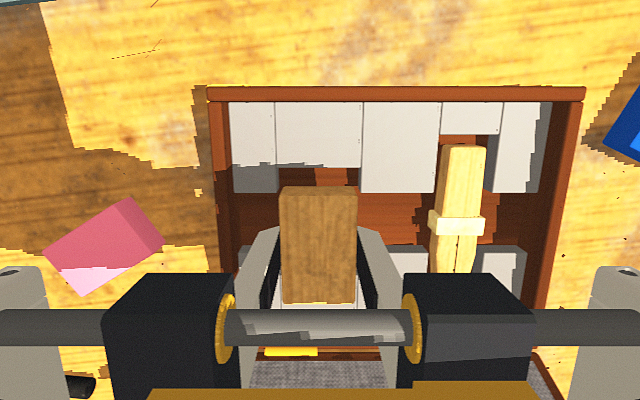

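The view shows the block (320,245) held squarely over the wide recess, and the numbers agree: case (0.1,-42.4). Lowering and releasing.

Emit:
{"op": "arm_command", "data": {
  "deltas": [
    {"tx":0,"ty":0.001,"tz":0.012,"twist":0,"jaw":1},
    {"tx":0,"ty":0.001,"tz":0.024,"twist":0,"jaw":1},
    {"tx":0,"ty":0.001,"tz":0.033,"twist":0,"jaw":1},
    {"tx":0,"ty":0.001,"tz":0.033,"twist":0,"jaw":1},
    {"tx":0,"ty":0.001,"tz":0.033,"twist":0,"jaw":1},
    {"tx":0,"ty":0.001,"tz":0.033,"twist":0,"jaw":-0.15},
    {"tx":0,"ty":0.001,"tz":0.033,"twist":0,"jaw":-0.15},
    {"tx":0,"ty":0.001,"tz":0.033,"twist":0,"jaw":-0.15},
    {"tx":0,"ty":0.001,"tz":0.01,"twist":0,"jaw":-0.15},
    {"tx":0,"ty":0.001,"tz":-0.03,"twist":0,"jaw":-0.15},
    {"tx":0,"ty":0.001,"tz":-0.075,"twist":0,"jaw":-0.15},
    {"tx":0,"ty":0.001,"tz":-0.075,"twist":0,"jaw":-0.15}
  ]
}}

```text
clock: 11.1
tcp_pos: [542.9, -47.0, 153.5]
eef_rot: [0.183, 3.122, -0.003]
contact_force: [-0.5, -0.6, 1.0]
grip_width: 0.575
gripper_force: 0.0
```

```bash
python3 - <<'E'
from blk import *
block('wrist',24,33); f=dict(np.load('b_wrist.npz')); save(f,'w5.png')
g=grab('top'); P=cloud(g); Z=P[...,2]; d=P[...,:2]-C; X=d@ex;Y=d@ey
m=(X>60)&(X<180)&(abs(Y)<110)&(Z>60)&(Z<230); q=np.stack([X[m],Y[m],Z[m]],1); n=np.linalg.svd(q-q.mean(0),full_matrices=False)[2][2]; print('lid n',n,'max',np.percentile(q,99.5,0))
E
python3 go.py 700 -24 290 83.2
```

```text
wrist case xy -1.3069957029106587 -40.20907606537846 ((536.9412841796875, -45.07147216796875), (39.91046142578125, 62.26311492919922), 82.77391815185547) [25.97812786 27.1592663  28.26722626] 3310
lid n [-0.94091378  0.00277761  0.33863481] max [144.16406103 101.91259382 202.47962755]
tilt -1.0 closing yaw 83.3 q [-0.19  0.1   1.53 -0.    1.51 -1.64] tcp [539.7 -46.4 147.2] t 11.2
tx -0.1572 ty 0.0409 tz -0.1422 twist 0.1
```

View pics/w5.png

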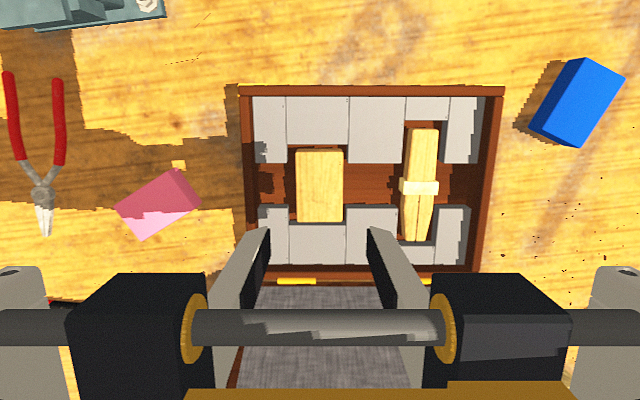

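The block sits at (319,185) with its top at 27 mm, and the clamp is at (418,185); both are flat in their recesses and below the rim. Lid angle is about 1.92. I'll close the fingers and go over and behind the lid.

Emit:
{"op": "arm_command", "data": {
  "deltas": [
    {"tx":0,"ty":0.005,"tz":-0.05,"twist":0,"jaw":1},
    {"tx":0,"ty":0.005,"tz":-0.1,"twist":0,"jaw":1},
    {"tx":0,"ty":0.005,"tz":-0.11,"twist":0,"jaw":1},
    {"tx":0,"ty":0.005,"tz":-0.11,"twist":0,"jaw":1},
    {"tx":-0.04,"ty":0.005,"tz":-0.11,"twist":0,"jaw":1},
    {"tx":-0.08,"ty":0.005,"tz":-0.11,"twist":0,"jaw":1},
    {"tx":-0.12,"ty":0.005,"tz":-0.11,"twist":0,"jaw":1},
    {"tx":-0.17,"ty":0.005,"tz":-0.11,"twist":0,"jaw":1},
    {"tx":-0.172,"ty":0.005,"tz":-0.11,"twist":0,"jaw":1},
    {"tx":-0.172,"ty":0.005,"tz":-0.11,"twist":0,"jaw":1},
    {"tx":-0.172,"ty":0.005,"tz":-0.11,"twist":0,"jaw":1}
  ]
}}

```text
clock: 12.3
tcp_pos: [708.9, -61.2, 253.8]
eef_rot: [-0.183, -3.133, -0.0]
contact_force: [-0.5, 0.8, 0.6]
grip_width: 0.003
gripper_force: 0.0
```

```bash
cat > cs.py <<'E'
from blk import *
s=manip.sense(); d=s['tcp_pos'][:2]-C; print('case',d@ex,d@ey,s['tcp_pos'][2],'q',s['q'].round(2),s['contact_force'].round(1),s['grip_width'],s['clock'])
E
python3 cs.py; python3 -c "
import numpy as np
for th in list(np.arange(1.9,0,-.1))+[0]:
    c=np.cos(th);s=np.sin(th); corner=83-166*c+10*s; r=140; cx=83-r*c+10*s; cz=34+r*s+10*c
    x=(max(corner,cx) if th>1.57 else cx)+8; print(round(th,2),round(x),round(cz+25))
"
```

```text
case 171.37375144000976 -35.81729403281952 253.79358693434372 q [-0.17  0.46  0.86 -0.    1.82 -1.62] [-0.5  0.8  0.6] 0.0025461450056822672 12.3
1.9 154 188
1.8 138 193
1.7 122 197
1.6 106 199
1.5 91 199
1.4 77 199
1.3 63 197
1.2 50 193
1.1 36 188
1.0 24 182
0.9 12 175
0.8 1 166
0.7 -10 157
0.6 -19 146
0.5 -27 135
0.4 -34 123
0.3 -40 110
0.2 -44 97
0.1 -47 83
0 -49 69
```

Emit:
{"op": "arm_command", "data": {
  "deltas": [
    {"tx":0,"ty":0,"tz":0.035,"twist":0,"jaw":1},
    {"tx":0,"ty":0,"tz":0.066,"twist":0,"jaw":1},
    {"tx":0.008,"ty":0,"tz":0.066,"twist":0,"jaw":1},
    {"tx":0.017,"ty":0,"tz":0.066,"twist":0,"jaw":1},
    {"tx":0.033,"ty":0,"tz":0.061,"twist":0,"jaw":1},
    {"tx":0.049,"ty":0,"tz":0.057,"twist":0,"jaw":1},
    {"tx":0.065,"ty":0,"tz":0.055,"twist":0,"jaw":1},
    {"tx":0.08,"ty":0,"tz":0.055,"twist":0,"jaw":1},
    {"tx":0.094,"ty":0,"tz":0.055,"twist":0,"jaw":1},
    {"tx":0.094,"ty":0,"tz":0.055,"twist":0,"jaw":1}
  ]
}}

```text
clock: 13.3
tcp_pos: [615.9, -50.2, 205.3]
eef_rot: [0.183, 3.13, -0.001]
contact_force: [-0.1, 0.3, 0.9]
grip_width: 0.009
gripper_force: 0.0
```

```bash
python3 cs.py
cat > lid.py <<'E'
from blk import *
for n in('scene','top'):
    f=grab(n); P=cloud(f); Z=P[...,2]; d=P[...,:2]-C; X=d@ex;Y=d@ey
    m=(X>-90)&(X<160)&(Y>20)&(Y<95)&(Z>45)&(Z<215); q=np.stack([X[m],Z[m]],1)
    if len(q)>50: print(n,len(q),'fit theta',[round(float(t),2) for t in np.percentile(np.arctan2(q[:,1]-34,83-q[:,0]),[10,50,90])])
E
python3 lid.py
```

```text
case 77.71474438611708 -35.933957504075465 205.34342426382955 q [-0.17  0.24  1.25 -0.    1.65 -1.63] [-0.1  0.3  0.9] 0.00870971566820185 13.3
scene 1261 fit theta [1.39, 1.41, 1.45]
top 115 fit theta [1.4, 1.43, 1.45]
```

Emit:
{"op": "arm_command", "data": {
  "deltas": [
    {"tx":0.014,"ty":0,"tz":0.002,"twist":0,"jaw":1},
    {"tx":0.027,"ty":0,"tz":0.006,"twist":0,"jaw":1},
    {"tx":0.041,"ty":0,"tz":0.011,"twist":0,"jaw":1},
    {"tx":0.053,"ty":0,"tz":0.017,"twist":0,"jaw":1},
    {"tx":0.065,"ty":0,"tz":0.024,"twist":0,"jaw":1},
    {"tx":0.076,"ty":0,"tz":0.033,"twist":0,"jaw":1},
    {"tx":0.087,"ty":0,"tz":0.042,"twist":0,"jaw":1},
    {"tx":0.096,"ty":0,"tz":0.053,"twist":0,"jaw":1},
    {"tx":0.104,"ty":0,"tz":0.064,"twist":0,"jaw":1},
    {"tx":0.111,"ty":0,"tz":0.076,"twist":0,"jaw":1},
    {"tx":0.117,"ty":0,"tz":0.089,"twist":0,"jaw":1},
    {"tx":0.117,"ty":0,"tz":0.089,"twist":0,"jaw":1}
  ]
}}

```text
clock: 14.6
tcp_pos: [499.6, -36.6, 110.5]
eef_rot: [-0.183, -3.134, -0.0]
contact_force: [-1.2, -0.3, -0.6]
grip_width: 0.008
gripper_force: 0.0
```

```bash
python3 cs.py; python3 lid.py
```

```text
case -39.39470396814494 -36.19628200858863 110.47840435255121 q [-0.19  0.04  1.67 -0.    1.44 -1.64] [-1.2 -0.3 -0.6] 0.008469466491802323 14.6
scene 809 fit theta [0.36, 0.44, 0.93]
top 1272 fit theta [0.36, 0.45, 0.93]
```

Emit:
{"op": "arm_command", "data": {
  "deltas": [
    {"tx":0.003,"ty":0,"tz":0.01,"twist":0,"jaw":1},
    {"tx":0.005,"ty":0,"tz":0.02,"twist":0,"jaw":1},
    {"tx":0.007,"ty":0,"tz":0.028,"twist":0,"jaw":1},
    {"tx":0.008,"ty":0,"tz":0.035,"twist":0,"jaw":1},
    {"tx":0.009,"ty":0,"tz":0.04,"twist":0,"jaw":1},
    {"tx":0.009,"ty":0,"tz":0.042,"twist":0,"jaw":1},
    {"tx":0.009,"ty":0,"tz":0.043,"twist":0,"jaw":1},
    {"tx":0.009,"ty":0,"tz":0.043,"twist":0,"jaw":1}
  ]
}}

```text
clock: 15.5
tcp_pos: [491.0, -35.6, 69.2]
eef_rot: [-0.183, -3.134, -0.0]
contact_force: [-3.5, 0.8, 5.9]
grip_width: 0.01
gripper_force: 2.7
```

```bash
python3 cs.py
cat > lid2.py <<'E'
from blk import *
for n in('scene','top'):
    f=grab(n); P=cloud(f); Z=P[...,2]; d=P[...,:2]-C; X=d@ex;Y=d@ey
    m=(X>-75)&(X<70)&(Y>20)&(Y<90)&(Z>30)&(Z<100); a=np.polyfit(X[m],Z[m],1); print(n,'slope',a[0],'z at edge',np.polyval(a,-83),m.sum())
E
python3 lid2.py
```

```text
case -48.09522326131114 -36.20784059211173 69.20292570317724 q [-0.19  0.05  1.74 -0.    1.36 -1.64] [-3.5  0.8  5.9] 0.010228222437441668 15.5
scene slope 0.0010305570892038328 z at edge 45.58587478106226 857
top slope 0.0023675430898819926 z at edge 44.74527412238358 1109
```

Shut: the slope is about 0 and the top is at 44–45 mm. One slight extra press to be sure, then withdraw.

Emit:
{"op": "arm_command", "data": {
  "deltas": [
    {"tx":0,"ty":0,"tz":0.002,"twist":0,"jaw":1},
    {"tx":0,"ty":0,"tz":0.003,"twist":0,"jaw":1},
    {"tx":0,"ty":0,"tz":0.003,"twist":0,"jaw":1},
    {"tx":0,"ty":0,"tz":0.0,"twist":0,"jaw":1},
    {"tx":0,"ty":0,"tz":-0.04,"twist":0,"jaw":1},
    {"tx":0,"ty":0,"tz":-0.09,"twist":0,"jaw":1},
    {"tx":0,"ty":0,"tz":-0.12,"twist":0,"jaw":1},
    {"tx":0,"ty":0,"tz":-0.12,"twist":0,"jaw":1},
    {"tx":0,"ty":0,"tz":-0.12,"twist":0,"jaw":1}
  ]
}}

```text
clock: 16.5
tcp_pos: [491.9, -35.7, 188.7]
eef_rot: [0.183, 3.135, -0.0]
contact_force: [-0.1, -0.3, 0.1]
grip_width: 0.003
gripper_force: 0.0
```

```bash
python3 cs.py; python3 lid2.py; python3 -c "
from bench import manip
print(manip.finish_job())"
```

```text
case -47.100351775430475 -36.24334591649093 188.73777906184318 q [-0.19 -0.03  1.57 -0.    1.6  -1.64] [-0.1 -0.3  0.1] 0.003498570212056892 16.5
scene slope 0.002647578324094783 z at edge 45.497826318766165 853
top slope 0.0036201146289868164 z at edge 44.73830980561412 778
the job is handed in; nothing more can be done
None
```

The clamp and the block are each flat in their recess, the lid measures shut, the other tools were never touched, and the job was handed in at about 16.6 s; no verdict came back.

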